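# Pack the last retained-sample waffle and latch the sample case

## Task

Take the waffle standing in the wire cooling rack and stand it on edge in the empty middle groove of the open sample case, between the two waffles already there. Then close the lid and press it down until it snaps fully shut, and swing the hook on the front of the case up and over until its shank rests against the stud on the lid. Leave the bottles and the cup standing where they are.

Things in the scene. Friction and masses are not known exactly. Their poses are not given: they have to be found in the camera images.
- case: Aluminium sample case, fixed, 120 mm deep (x) by 148 mm wide (y); base rim 58 mm high, 104 mm with the lid shut. Origin: centre of its underside on the table; +x points to the hinged back, -x to the front with the hook, z up. Small brackets with sprung balls stand at both ends (y to +-99 mm, x -53 to -37 mm, up to z 61 mm).
- groove (a point): Where the centre of a seated waffle belongs in the middle groove: case x = y = 0, 52 mm above the table; axes as the case's. Three grooves in a black insert run along x at y = -48, 0, +48 mm, each 13 mm wide with rounded mouths (ridges 51 mm high, below the rim); two bars in them centre a disc at x = 0. Free space between the two waffles beside it: about 86 mm.
- lid (a joint): Lid angle, rad: 0 shut, grows as it opens; starts at 1.75 to 2.0 (leaning back), stop at 2.05. Its stiff hinge holds it wherever it is left (up to 4 N at the front edge move it). In the last 0.1 rad two sprung balls resist: about 10 N down near the front edge snaps it past them to a rigid stop at 0. Its own weight does not shut it.
- lid_hinge (a point): Middle of the lid's hinge line: case x = +60, y = 0, z = 58 mm; the line runs along the case's y; axes as the case's. Opening lifts the front of the lid and carries it back over the case's +x side.
- lid_front (a point): Middle of the edge between the lid's flat top and its front face. The lid is an inverted tray 120 mm deep, 148 mm wide, 46 mm high, walls 4 mm; shut, this point lies at case x = -60, y = 0, z = 104 mm, that is 120 mm in front of and 46 mm above the hinge line.
- stud (a point): Middle of the steel stud (8 mm diameter, 16 mm long, 14 mm head at the end) that sticks straight out of the lid's front face; shut, it lies at case x = -70, y = 0, z = 80 mm, 52 mm straight above the hook's pivot.
- hook (a joint): Hook angle, rad: 0 = home, shank resting against the stud, beak 2.5 mm above it (possible only with the lid shut); grows as it opens, its top moving to the case's -y; starts at 0.6 to 1.25, stop at 1.45; with the lid open it can run on to -0.25. Friction (about 0.6 N at the knob) holds it wherever it is left.
- hook_pivot (a point): Pivot of the hook on the front of the case: case frame x = -70, y = 0, z = 28 mm; axis along the case's x; axes as the case's.
- knob (a point): Middle of the hook's black finger knob, a round peg 12 mm in diameter from case x = -70 to -100 mm (this point at -86). With hook angle a it lies at y = -9 cos a - 82 sin a, z = 28 + 82 cos a - 9 sin a (mm, case frame). The hook is 5 mm steel, its shank 10 mm wide.
- rack: Wire cooling rack, fixed, 97 mm (x) by 115 mm (y), four hoops 20 mm apart along y, 58 mm high. Origin: centre of its underside. The waffle stands in the middle gap between two hoops, its flat faces across the rack's y.
- waffle: The waffle to pack: a stiff round disc, about 86 mm diameter, 10 mm thick, 22 g, standing on edge in the rack, its top 91 mm above the table. Origin: centre of one flat face; its z axis is the disc's axis (level while it stands on edge).
- waffle_mid (a point): Centre of that waffle's thickness (starts 47 mm above the table).
- left_waffle: Waffle already standing in the case's y = +48 mm groove, about 84 mm diameter, 9.5 mm thick; origin: centre of one flat face, z axis the disc's axis.
- left_waffle_mid (a point): Centre of that waffle's thickness.
- right_waffle: Waffle already standing in the case's y = -48 mm groove, about 84 mm diameter, 9 mm thick; origin: centre of one flat face, z axis the disc's axis.
- right_waffle_mid (a point): Centre of that waffle's thickness.
- syrup: Bystander: brown syrup squeeze bottle, 59 mm diameter, 200 mm tall; origin at the centre of its base, z up.
- oil: Bystander: pale oil squeeze bottle, 59 mm diameter, 200 mm tall; origin at the centre of its base, z up.
- cup: Bystander: steel cup, 76 mm diameter, 102 mm tall, light; origin at the centre of its base, z up.
Not all that is in view belongs to the job. What is shaped like the waffle but black or white is not meant.

How it is judged:
On the way, in this order (a step that is already met when the one before it is completed fails the run):
1. the waffle stands released on edge, down in the middle groove (x of waffle_mid in the frame of groove between -0.014 and 0.014 m and y of waffle_mid in the frame of groove between -0.009 and 0.009 m and z of waffle_mid in the frame of groove between -0.009 and 0.007 m and angle between waffle's own z axis and vertical between 1.27 and 1.87 rad and contact force between waffle and the fingers below 0.05 N), for 0.2 s.
2. the lid is snapped fully shut (value of joint lid between -0.02 and 0.015 rad), for 0.2 s.
3. the hook is fully home against the stud (all of step 2 and value of joint hook between -0.06 and 0.05 rad), for 0.2 s.
At the end, for the whole second after the job is handed in: All three waffles stand on edge, one in each groove of the case (centre within 14 mm along and 9 mm across the groove, height within 9 mm, leaning less than 0.3 rad); the lid is snapped shut (angle below 0.015 rad) and the hook is home against the stud (angle within -0.06 to 0.05 rad), both at rest (all of step 3 and x of waffle_mid in the frame of groove between -0.014 and 0.014 m and y of waffle_mid in the frame of groove between -0.009 and 0.009 m and z of waffle_mid in the frame of groove between -0.009 and 0.007 m and angle between waffle's own z axis and vertical between 1.27 and 1.87 rad and x of left_waffle_mid in the frame of groove between -0.014 and 0.014 m and y of left_waffle_mid in the frame of groove between 0.039 and 0.057 m and z of left_waffle_mid in the frame of groove between -0.009 and 0.007 m and angle between left_waffle's own z axis and vertical between 1.27 and 1.87 rad and x of right_waffle_mid in the frame of groove between -0.014 and 0.014 m and y of right_waffle_mid in the frame of groove between -0.057 and -0.039 m and z of right_waffle_mid in the frame of groove between -0.009 and 0.007 m and angle between right_waffle's own z axis and vertical between 1.27 and 1.87 rad and velocity of joint lid between -0.05 and 0.05 rad/s and velocity of joint hook between -0.05 and 0.05 rad/s); the robot touches nothing.
It fails at once if the syrup bottle is knocked over or shoved aside (over 30 mm) (distance of syrup from where it was at the start of the episode above 0.03 m or angle between syrup's own z axis and vertical above 0.35 rad).
It fails at once if the oil bottle is knocked over or shoved aside (over 30 mm) (distance of oil from where it was at the start of the episode above 0.03 m or angle between oil's own z axis and vertical above 0.35 rad).
It fails at once if the steel cup is knocked over or shoved aside (over 30 mm) (distance of cup from where it was at the start of the episode above 0.03 m or angle between cup's own z axis and vertical above 0.35 rad).
It also fails if it takes over 69 s, if anything falls off the work surface, if the arm or the gripper's body presses on something with over 40 N, if the wrist force passes 120 N, or if a joint passes its speed limit or range.

## Robot

A 6-joint arm with a two-finger parallel gripper is mounted at the origin on a cart in front of the work surface, level with it; the furniture and walls round the work are solid. World frame = base frame: x ahead of the robot, y to its left, z up, the work surface at z = 0. Lengths are in m, angles in rad, forces in N, time in s.
With the tool pointing down it reaches from about 0.375 to 0.975 m from the base axis. Payload 3.8 kg.
Tool frame: the origin (TCP) lies midway between the tips of the shut fingers; the grasp point (between the pads) lies 19 mm behind it; z points along the fingers, y is the line along which they close (so a half turn about z gives the same grasp; the last joint's range is limited). The gripper opens to 85 mm and grips with 20 to 120 N. Pads are 22 mm wide; open, the fingers measure 114 mm over their backs; the gripper's body (76 mm by 85 mm) begins 54 mm behind the grasp point. The pads swing forward as they close: fully open they stand 13 mm farther back than shut.
Start: joints at [-1.289, 0.264, 1.604, -0, 1.274, -0.037], TCP at [0.212, -0.641, 0.231] pointing down, gripper open.
Joint ranges: [-2.63, 2.63], [-0.94, 2.18], [0.31, 2.57], [-1.31, 4.45], [0, 2.66], [-2.55, 2.55]. Speed limits (rad/s): [2.57, 2.57, 3.14, 3.14, 3.14, 3.14].

## Interface

Orientations are given as a rotation vector (axis times angle).
In Python, from workcell import bot, cams gives the robot as it stands.
- The arm moves only by the tool play_rows, never from a script. Its argument "rows" is a list of rows, each a list of 2 entries, a list of its own where there are three numbers: the shift along the tool's x, y, z scaled (see below), then the turn, a rotation vector about the tool's x, y, z scaled (see below). A call has 1 to 20 rows; each row is the pose to reach, as a shift and turn from the pose commanded when the call began, along the tool's axes at that moment; what a row does not reach only later rows make up. The controller multiplies each number of a shift by 250 mm and each number of a turn by 45 degrees. A row lasts 1/12 s, in which the tool goes at most 41.7 mm and 7.16 degrees, less where a joint would pass 70% of its speed; a pose out of reach is approached as far as the arm can. A call with a number of a shift or a turn outside -1 to 1 is refused whole. A call with a gripper value outside its range is refused whole. "claw" is the opening, from -1 (shut) to 1 (fully open), set as the call begins (left out, the last holds). The fingers move at their own pace and stop on an object; "newtons" is the grip in N (left out, the last holds). Time passes only in rows, so rows that repeat a pose let the fingers close. It gives the time, the measured TCP pose, the force, the opening and the grip force at its end, in the units of the state.
- bot.read_state(): the state, without advancing time (a new reading comes with each control period).
- cams.read_camera(name): name is "scene" or "side" or "wrist"; returns a dict with "image" (480x640x3 uint8, red, green, blue), "K" (3x3 intrinsics, pixels), "k1" (the pictures are not rectified: a ray, as slopes to the right and down, at radius r is drawn at 1 + k1 r^2 times it, then the intrinsics apply), "T" (4x4, takes a point from camera to world coordinates); the wrist camera has in their place "mount" (4x4, takes a point from camera to tool coordinates, whose origin is the TCP and whose axes are the flange's). Camera axes: x right, y down, z forward; pixel columns grow to the right and rows downward; lengths in m; the calibration is good to about 2 mm. A picture is of the moment at which its call begins: read the wrist's pose just before it. There is no depth.
- bot.finish_job(): hands the job in; it is judged then, once.
The state is a dict: "time": time; "q": joint angles; "joint_vel": joint speeds; "joint_torque": joint torques, N m; "tool_pos": TCP position; "tcp_rot": TCP orientation; "wrist_force": force on the tool from outside, world axes, zero at the start; "torque": the same for the moment, N m; "width": opening from 0.0 (shut) to 1.0 (fully open); "grip_force": force on a finger pad.
Only numpy, scipy, OpenCV 4.12 (cv2) and the standard library are available. Lean on these libraries where they do the work, as an engineer would, in place of code of your own. Each camera call takes 0.05 s, during which the arm holds its last target. There are 200 camera calls.

## Working session

There is one attempt and no reset: what is moved stays moved. The work goes in short steps, Python scripts to look and compute and a tool call to move; the robot and the scene stay as the last step left them, time stands still between calls to the robot, and variables do not carry over. Pictures are saved under pics/ and viewed, at most 10 in all, crops included, and the job is handed in when it is done.

Besides the shell and the picture viewer there is one more tool, called after "Call:" as name([rows], argument=value, ...), one row to a line, values as JSON. play_rows: Moves the arm, as the interface text tells. Its arguments: {"type":"object","properties":{"rows":{"type":"array","items":{"type":"array"}},"claw":{"type":"number"},"newtons":{"type":"number"}},"required":["rows"]}

```bash
mkdir -p pics; ls; python3 - <<'E'
from workcell import bot,cams
import cv2,numpy as np
for n in ("scene","side"):
    c=cams.read_camera(n); cv2.imwrite(f"pics/{n}0.png",c["image"][:,:,::-1]); np.savez(f"{n}0.npz",**c)
    print(n,c["K"].tolist(),c["k1"],np.round(c["T"],4).tolist())
s=bot.read_state(); print(s)
w=cams.read_camera("wrist"); print(w["K"].tolist(),w["k1"],w["mount"].tolist())
E
```

```text
pics
scene [[460.76008412091693, 0.0, 321.07485755623156], [0.0, 460.76008412091693, 233.0985516358713], [0.0, 0.0, 1.0]] -0.0980328519015687 [[-0.8598, -0.3161, 0.4009, 0.0926], [-0.5105, 0.5419, -0.6676, 0.5983], [-0.0062, -0.7787, -0.6273, 0.782], [0.0, 0.0, 0.0, 1.0]]
side [[617.8352024965479, 0.0, 320.93785198311645], [0.0, 617.8352024965479, 238.92284382186864], [0.0, 0.0, 1.0]] -0.15117953782936736 [[-0.87, -0.2609, 0.4184, -0.1591], [-0.4927, 0.4288, -0.7572, 1.1182], [0.0181, -0.8649, -0.5016, 0.9192], [0.0, 0.0, 0.0, 1.0]]
{'time': 0.1, 'q': array([-1.28892789e+00,  2.64706818e-01,  1.60529102e+00,  1.10941629e-05,
        1.27366145e+00, -3.68692546e-02]), 'joint_vel': array([-0.00173348, -0.00209363, -0.00225176, -0.00089485, -0.00185501,
        0.0014569 ]), 'joint_torque': array([-1.07281417e-04, -5.16709721e+01, -3.68589592e+01, -8.47537012e-05,
        6.31367555e-03, -2.98565669e-05]), 'tool_pos': array([ 0.21135743, -0.6403469 ,  0.23003802]), 'tcp_rot': array([-3.09975562e+00, -4.98224540e-01,  3.79890579e-04]), 'wrist_force': array([-0.38177395, -0.08830596, -0.7756412 ]), 'torque': array([0.00499838, 0.04788438, 0.03162241]), 'grip_force': 0.0, 'width': 1.004322569186}
[[341.4627690507341, 0.0, 327.3182655471513], [0.0, 341.4627690507341, 239.8997904554715], [0.0, 0.0, 1.0]] -0.0402996267932981 [[0.00025899733538370406, -0.9459815286443477, -0.32422041944344326, 0.08347541383518367], [0.9999999378599274, 0.00016746409187202592, 0.00031021914609860964, 0.0006104981074345206], [-0.0002391663039327552, -0.3242204796422952, 0.9459815132337409, -0.1418332262777879], [0.0, 0.0, 0.0, 1.0]]
```

View pics/scene0.png

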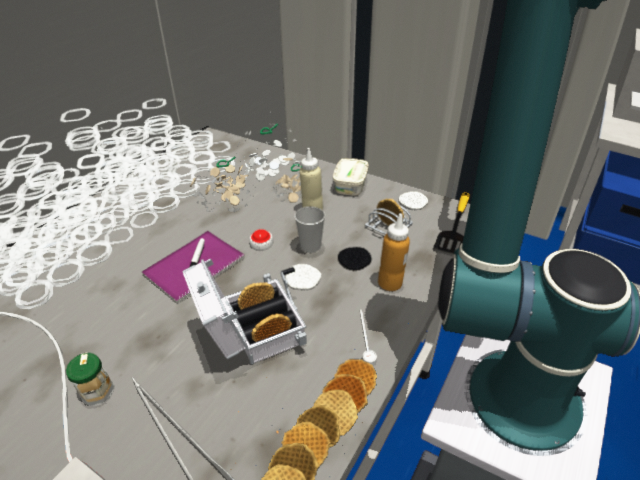

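View pics/side0.png

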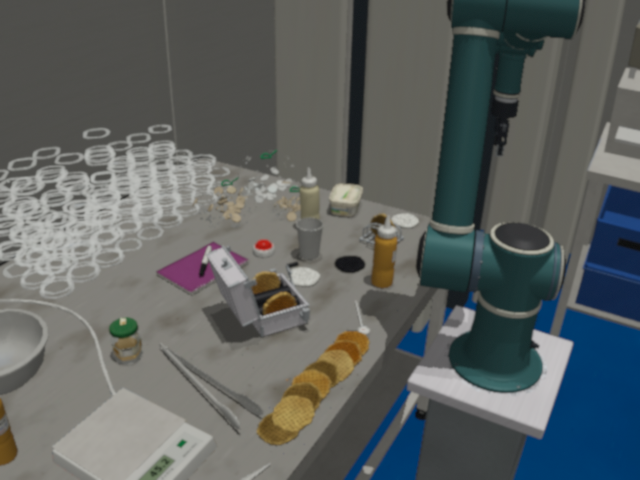

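The waffle could be confused with: the two waffles in the case (255,293) and (272,327), the pile in front (320,410), the black disc (354,258), and the white discs (302,276) and (413,200). My choice is the one standing in the wire rack, (386,209). I'll check it in one close crop.

```bash
python3 - <<'E'
import cv2,numpy as np
im=cv2.imread("pics/scene0.png")
a=cv2.resize(im[255:365,180:312],None,fx=4.2,fy=4.2,interpolation=cv2.INTER_CUBIC)
b=cv2.resize(im[185:245,350:430],None,fx=5,fy=5,interpolation=cv2.INTER_CUBIC)
cv2.imwrite("pics/ca.png",a);cv2.imwrite("pics/cb.png",b)
h=np.zeros((max(a.shape[0],300),400+400,3),np.uint8)
h=np.zeros((600,800,3),np.uint8); 
a=cv2.resize(im[255:365,180:312],(480,400),interpolation=cv2.INTER_CUBIC); h[:400,:480]=a
h[:300,480:]=cv2.resize(im[190:240,360:413],(320,300),interpolation=cv2.INTER_CUBIC)
s=cv2.imread("pics/side0.png"); h[300:,480:]=cv2.resize(s[207:257,358:411],(320,300),interpolation=cv2.INTER_CUBIC)
h[400:,:480]=cv2.resize(s[245:335,205:313],(240,200))[:, :].repeat(1,1) if 0 else np.pad(cv2.resize(s[245:335,205:313],(240,200)),((0,0),(0,240),(0,0)))
cv2.imwrite("pics/crop1.png",h)
E
```

```text
(no output)
```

View pics/crop1.png

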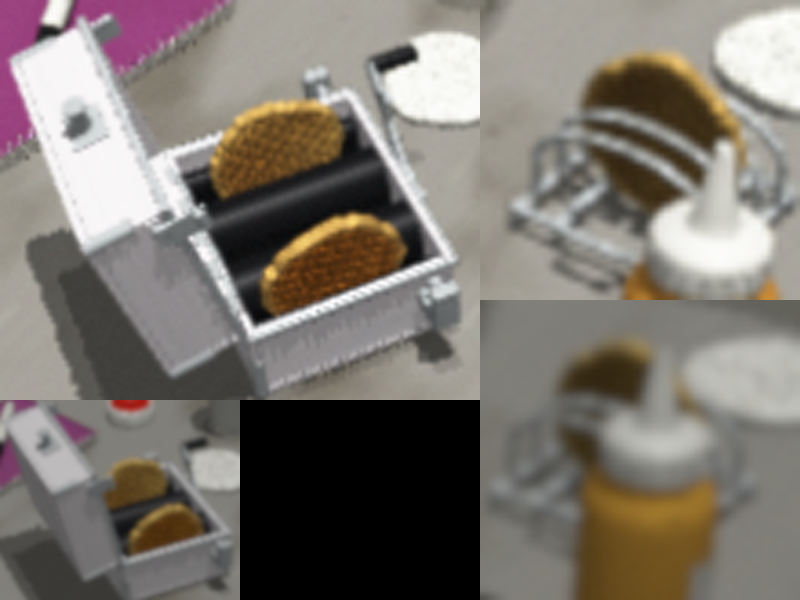

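The crop confirms that a golden waffle stands in the rack behind the syrup cap, at scene (382,208). The case shows its rim corners at about (305,327), (248,346) and (276,280), and the hook knob at about (287,271).

```bash
cat > h.py <<'E'
import numpy as np,cv2
from scipy.spatial.transform import Rotation as R
def rays(c,px,T=None):
    T=c["T"] if T is None else T
    k1=float(c["k1"]);px=np.array(px,float).reshape(-1,1,2)
    d=cv2.undistortPoints(px,c["K"],np.array([k1,0,0,0,0]),)[:,0]
    d=np.c_[d,np.ones(len(d))]@T[:3,:3].T
    return T[:3,3],d
def onz(c,px,z,T=None):
    o,d=rays(c,px,T); t=(np.asarray(z)-o[2])/d[:,2]
    return o+d*t[:,None]
def proj(c,P,T=None):
    T=c["T"] if T is None else T
    Ti=np.linalg.inv(T); r,_=cv2.Rodrigues(Ti[:3,:3])
    return cv2.projectPoints(np.array(P,float).reshape(-1,3),r,Ti[:3,3],c["K"],np.array([float(c["k1"]),0,0,0]))[0][:,0]
def tool(s):
    T=np.eye(4);T[:3,:3]=R.from_rotvec(s["tcp_rot"]).as_matrix();T[:3,3]=s["tool_pos"];return T
def move(s,pos,rot):  # shift (units) & turn (units) from pose s to the target pose
    T=tool(s); d=T[:3,:3].T@(np.array(pos)-T[:3,3]); w=R.from_matrix(T[:3,:3].T@rot).as_rotvec()
    return np.round(d/.25,3),np.round(w/np.radians(45),3)
def down(yaw): # tool pointing down, tool y axis at angle yaw (world)
    y=np.array([np.cos(yaw),np.sin(yaw),0]);z=np.array([0,0,-1.]);return np.c_[np.cross(y,z),y,z]
E
python3 - <<'E'
from h import *
S=dict(np.load("scene0.npz"))
c=onz(S,[(305.1,327),(247.9,345.8),(276.3,280.3),(225.4,298.5)],.058);print("rim FR BR FL BL\n",c.round(4))
print(np.linalg.norm(c[0]-c[1]),np.linalg.norm(c[0]-c[2]),np.degrees(np.arctan2(*(c[1]-c[0])[1::-1])),np.degrees(np.arctan2(*(c[2]-c[0])[1::-1])))
# bottles, cup: base bottom centre approx at given pixels
print("syrup cap tip z.2",onz(S,[(399,217)],.2)); print("oil tip",onz(S,[(309,150)],.2)); print("cup rim centre",onz(S,[(310,214)],.102))
print("waffle top",onz(S,[(384,199.5)],.091))
# rack feet corners z~0 
print("rack",onz(S,[(360+32/6.04,190+215/6),(360+310/6.04,190+205/6)],.0))
E
```

```text
rim FR BR FL BL
 [[0.4297 0.1022 0.058 ]
 [0.5001 0.1983 0.058 ]
 [0.5559 0.0222 0.058 ]
 [0.6184 0.1234 0.058 ]]
0.11917379561574853 0.1494270250592433 53.77029573703694 -32.35550918782305
syrup cap tip z.2 [[ 0.35032769 -0.15038991  0.2       ]]
oil tip [[ 0.66802272 -0.30209988  0.2       ]]
cup rim centre [[ 0.58952207 -0.17651529  0.102     ]]
waffle top [[ 0.46316479 -0.34174659  0.091     ]]
rack [[ 0.50330824 -0.32293305  0.        ]
 [ 0.39606063 -0.39428858  0.        ]]
```

```bash
python3 - <<'E'
from h import *
from workcell import bot
s=bot.read_state();T=tool(s);print(T.round(3))
print(move(s,[.45,-.35,.27],T[:3,:3]))
print(np.degrees(np.arctan2(T[1,1],T[0,1])),s["time"])
E
```

```text
[[ 0.95   0.313 -0.     0.211]
 [ 0.313 -0.95   0.002 -0.64 ]
 [ 0.    -0.002 -1.     0.23 ]
 [ 0.     0.     0.     1.   ]]
(array([ 1.27 , -0.804, -0.158]), array([0., 0., 0.]))
-71.73502849516969 0.15
```

Call:
play_rows([
  [[0.16,-0.1,-0.16],[0,0,0]],
  [[0.32,-0.2,-0.16],[0,0,0]],
  [[0.48,-0.3,-0.16],[0,0,0]],
  [[0.64,-0.4,-0.16],[0,0,0]],
  [[0.8,-0.5,-0.16],[0,0,0]],
  [[0.96,-0.6,-0.16],[0,0,0]],
], claw=0.1)

```text
time: 0.65
tool_pos: [0.3651, -0.4554, 0.2711]
tcp_rot: [3.102, 0.498, 0.0]
wrist_force: [-0.1, -0.7, -0.4]
width: 0.549
grip_force: 0.0
```

Call:
play_rows([
  [[0.16,-0.1,0],[0,0,0]],
  [[0.31,-0.2,0],[0,0,0]],
  [[0.31,-0.2,0],[0,0,0]],
  [[0.31,-0.2,0],[0,0,0]],
  [[0.31,-0.2,0],[0,0,0]],
  [[0.31,-0.2,0],[0,0,0]],
])

```text
time: 1.15
tool_pos: [0.4216, -0.3863, 0.2709]
tcp_rot: [3.102, 0.498, -0.001]
wrist_force: [0.6, -0.8, -0.5]
width: 0.548
grip_force: 0.0
```

```bash
cat > look.py <<'E'
import sys
from h import *
from workcell import bot,cams
n=sys.argv[1]
s=bot.read_state();c=cams.read_camera("wrist");c["T"]=tool(s)@c["mount"]
cv2.imwrite(f"pics/{n}.png",c["image"][:,:,::-1]);np.savez(n+".npz",K=c["K"],k1=c["k1"],T=c["T"],image=c["image"])
print(s["time"],s["tool_pos"].round(4),s["tcp_rot"].round(3),s["width"],s["wrist_force"].round(2))
E
python3 look.py w1
```

```text
1.15 [ 0.4216 -0.3863  0.2709] [ 3.102e+00  4.980e-01 -1.000e-03] 0.5479635339186265 [ 0.56 -0.76 -0.51]
```

View pics/w1.png

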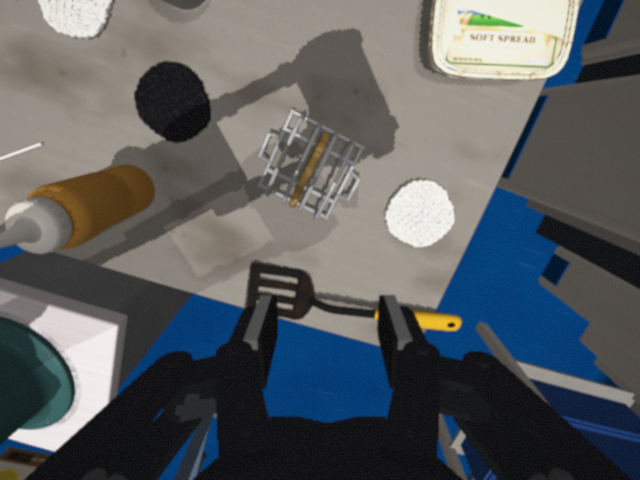

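The wrist view shows the rack at (310,165), and the waffle's rim as a brown strip from about (328,133) to (293,205). The gripper is well clear of it.

```bash
python3 - <<'E'
from h import *
c=dict(np.load("w1.npz"))
im=c["image"];hsv=cv2.cvtColor(im,cv2.COLOR_RGB2HSV)
m=cv2.inRange(hsv,(8,90,60),(28,255,255)); z=np.zeros_like(m); z[110:225,255:365]=m[110:225,255:365]
p=np.argwhere(z)[:,::-1].astype(float);r=cv2.minAreaRect(p.astype(np.float32));print(len(p),r)
mu=p.mean(0);u,_,v=np.linalg.svd(p-mu,full_matrices=False);d=v[0];t=(p-mu)@d
e=[mu+d*t.min(),mu+d*t.max()];print(e,mu)
for zz in (.047,.06):
    E=onz(c,e,zz);print(zz,E.round(4),np.linalg.norm(E[0]-E[1]),E.mean(0).round(4),np.degrees(np.arctan2(*(E[1]-E[0])[1::-1])))
print(onz(c,[(e[0]+e[1])/2,mu],.091).round(4), c["T"][:3,3])
# strip center line on z by arc: fit
from scipy.optimize import least_squares
o,D=rays(c,p)
def f(q):
    n=np.array([-np.sin(q[2]),np.cos(q[2]),0]);
    # nearest: intersect ray with z of the arc at along-position, iterate
    zz=np.full(len(p),.088)
    for _ in range(8):
        X=o+D*((zz-o[2])/D[:,2])[:,None]; a=(X[:,:2]-q[:2])@np.array([np.cos(q[2]),np.sin(q[2])])
        zz=.047+np.sqrt(np.clip(.043**2-a**2,0,None))
    return (X[:,:2]-q[:2])@n[:2], a
E=onz(c,e,.06);y0=np.arctan2(*(E[1]-E[0])[1::-1])
def g(q):
    b,a=f(q);return np.r_[b,[3*(a.max()+a.min())]]
s=least_squares(g,[*E.mean(0)[:2],y0]);b,a=f(s.x);print("fit",s.x,np.degrees(s.x[2]),b.min(),b.max(),a.min(),a.max())
S=dict(np.load("scene0.npz"));print(proj(S,[[s.x[0],s.x[1],.091]]))
E
```

```text
677 ((308.60003662109375, 169.30001831054688), (9.391485214233398, 81.39286804199219), 26.56505012512207)
[array([326.61206145, 132.80781074]), array([290.47953962, 205.74215789])] [309.27769572 167.79763663]
0.047 [[ 0.4919 -0.3631  0.047 ]
 [ 0.4068 -0.3495  0.047 ]] 0.08624119353775844 [ 0.4494 -0.3563  0.047 ] 170.88143236925941
0.06 [[ 0.4923 -0.3631  0.06  ]
 [ 0.4101 -0.3499  0.06  ]] 0.0831751691759089 [ 0.4512 -0.3565  0.06  ] 170.88143236925944
[[ 0.4568 -0.3571  0.091 ]
 [ 0.4583 -0.3573  0.091 ]] [ 0.50114603 -0.36069027  0.41266426]
fit [ 0.45100282 -0.3562068   2.98175657] 170.84206677137908 -0.0044261764264031805 0.0044487376603814235 -0.04177696783180403 0.041821773611638684
[[390.47414061 198.13713158]]
```

Call:
play_rows([
  [[0,0,0],[0,0,-1]],
  [[0,0,0],[0,0,-1]],
  [[0,0,0],[0,0,-1]],
  [[0,0,0],[0,0,-1]],
  [[0,0,0],[0,0,-1]],
  [[0,0,0],[0,0,-1]],
  [[0,0,0],[0,0,-1]],
], claw=0.1)

```text
time: 1.78
tool_pos: [0.421, -0.387, 0.2709]
tcp_rot: [-2.673, -1.651, 0.001]
wrist_force: [-0.8, 0.7, 0.2]
width: 0.551
grip_force: 0.0
```

Call:
play_rows([
  [[0,0,0],[0,0,-1]],
  [[0,0,0],[0,0,-1]],
  [[0,0,0],[0,0,-1]],
  [[0,0,0],[0,0,-1]],
  [[0,0,0],[0,0,-1]],
  [[0,0,0],[0,0,-1]],
  [[0,0,0],[0,0,-1]],
])

```text
time: 2.37
tool_pos: [0.421, -0.387, 0.2709]
tcp_rot: [-1.837, -2.548, 0.001]
wrist_force: [-0.2, 0.5, -0.4]
width: 0.55
grip_force: 0.0
```

Call:
play_rows([
  [[0,0,0],[0,0,-1]],
  [[0,0,0],[0,0,-1]],
  [[0,0,0],[0,0,-1]],
  [[0,0,0],[0,0,-1]],
  [[0,0,0],[0,0,-1]],
  [[0,0,0],[0,0,-1]],
  [[0,0,0],[0,0,-1]],
])

```text
time: 2.95
tool_pos: [0.421, -0.387, 0.2709]
tcp_rot: [-0.722, -3.057, 0.0]
wrist_force: [-0.3, -0.5, 0.9]
width: 0.549
grip_force: 0.0
```

```bash
python3 - <<'E'
from h import *
from workcell import bot
s=bot.read_state();print(s["time"],s["q"].round(3),s["tool_pos"],s["width"])
print(move(s,[.451,-.3562,.14],down(np.radians(80.8))))
E
```

```text
2.95 [-0.787  0.047  1.78  -0.     1.315 -1.893] [ 0.42100654 -0.38703926  0.27090839] 0.5487057583530207
(array([-0.052,  0.164,  0.524]), array([-0.   , -0.001, -0.386]))
```

Call:
play_rows([
  [[-0.052,0.164,0.1],[0,0,-0.15]],
  [[-0.052,0.164,0.25],[0,0,-0.3]],
  [[-0.052,0.164,0.4],[0,0,-0.386]],
  [[-0.052,0.164,0.52],[0,0,-0.386]],
  [[-0.052,0.164,0.52],[0,0,-0.386]],
  [[-0.052,0.164,0.52],[0,0,-0.386]],
  [[-0.052,0.164,0.52],[0,0,-0.386]],
])

```text
time: 3.53
tool_pos: [0.4527, -0.3564, 0.1429]
tcp_rot: [0.259, 3.129, -0.002]
wrist_force: [-0.3, -0.2, 0.3]
width: 0.551
grip_force: 0.0
```

```bash
python3 look.py w2; python3 - <<'E'
from h import *
from workcell import bot
s=bot.read_state()
c=dict(np.load("w2.npz"));P=[[.451,-.3562,.091]]+[[.451+a*np.cos(2.982),-.3562+a*np.sin(2.982),.047+np.sqrt(.043**2-a*a)] for a in(-.03,.03)]
print(proj(c,P))
print(move(s,[.451,-.3562,.065],down(np.radians(80.8))))
E
```

```text
3.5333 [ 0.4527 -0.3564  0.1429] [ 2.590e-01  3.129e+00 -2.000e-03] 0.5506058598472077 [-0.34 -0.22  0.31]
[[328.29058736 263.2858706 ]
 [328.4710607  296.3828749 ]
 [328.03868021 210.48975069]]
(array([0.011, 0.001, 0.316]), array([-0.003,  0.005, -0.006]))
```

View pics/w2.png

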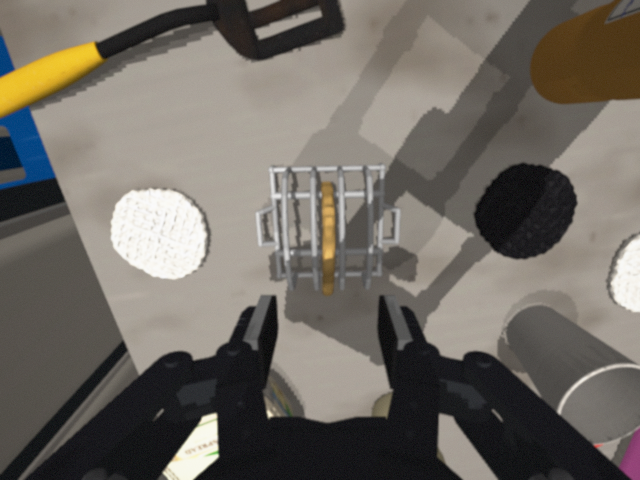

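The waffle's edge runs vertically at column 328, rows 182–293, centred between the fingers (264 and 395). The cup, bottles and discs are all clear.

```bash
python3 - <<'E'
from h import *
from workcell import bot
s=bot.read_state()
c=dict(np.load("w2.npz"));hsv=cv2.cvtColor(c["image"],cv2.COLOR_RGB2HSV)
m=cv2.inRange(hsv,(8,90,60),(28,255,255));y,x=np.nonzero(m[170:310,300:360]);y+=170;x+=300
print(y.min(),y.max(),x.min(),x.max(),x.mean())
u=np.array([np.cos(2.982),np.sin(2.982)])
for dx in (-.004,0,.004):
    th=np.linspace(-1,np.pi+1,80);P=np.array([[*(np.array([.451,-.3562])+u*(dx+.043*np.cos(t))),.047+.043*np.sin(t)] for t in th])
    r=proj(c,P)[:,1];print(dx,r.min(),r.max())
E
```

```text
182 295 321 335 327.9098712446352
-0.004 186.24080873575195 304.05304683136535
0 180.6730176715717 299.13066225621736
0.004 175.04913162838898 294.15231632410394
```

Call:
play_rows([
  [[0.01,0,0.1],[0,0,0]],
  [[0.01,0,0.2],[0,0,0]],
  [[0.01,0,0.28],[0,0,0]],
  [[0.01,0,0.31],[0,0,0]],
  [[0.01,0,0.31],[0,0,0]],
  [[0.01,0,0.31],[0,0,0]],
  [[0.01,0,0.31],[0,0,0]],
])

```text
time: 4.17
tool_pos: [0.4515, -0.3556, 0.0661]
tcp_rot: [0.256, 3.128, -0.004]
wrist_force: [0.8, 0.1, 0.4]
width: 0.555
grip_force: 0.0
```

Call:
play_rows([
  [[0,0,0],[0,0,0]],
  [[0,0,0],[0,0,0]],
  [[0,0,0],[0,0,0]],
  [[0,0,0],[0,0,0]],
  [[0,0,0],[0,0,0]],
  [[0,0,0],[0,0,0]],
  [[0,0,0],[0,0,0]],
  [[0,0,0],[0,0,0]],
], claw=-1, newtons=25)

```text
time: 4.83
tool_pos: [0.4505, -0.3545, 0.0644]
tcp_rot: [0.256, 3.13, -0.001]
wrist_force: [-0.2, 0.4, 4.9]
width: 0.093
grip_force: 29.0
```

Call:
play_rows([
  [[0,0,-0.1],[0,0,0]],
  [[0,0,-0.25],[0,0,0]],
  [[0,0,-0.4],[0,0,0]],
  [[0,0,-0.55],[0,0,0]],
  [[0,0,-0.7],[0,0,0]],
  [[0,0,-0.86],[0,0,0]],
  [[0,0,-0.86],[0,0,0]],
  [[0,0,-0.86],[0,0,0]],
])

```text
time: 5.5
tool_pos: [0.4512, -0.3553, 0.2819]
tcp_rot: [0.256, 3.126, -0.006]
wrist_force: [0.3, -0.1, -0.8]
width: 0.092
grip_force: 28.3
```

```bash
python3 - <<'E'
from h import *
from workcell import bot
s=bot.read_state();print(s["time"],s["tool_pos"],s["width"],s["grip_force"],s["q"].round(2))
# hover set back along case -x so that camera sees the case: first halfway
print(move(s,[.48,-.12,.28],down(np.radians(113))))
E
```

```text
5.5 [ 0.45116673 -0.35533162  0.28194989] 0.09178402287172764 28.33756330760025 [-0.71  0.04  1.76 -0.    1.33 -2.12]
(array([0.039, 0.948, 0.004]), array([-0.006,  0.005, -0.719]))
```

Call:
play_rows([
  [[0,0.15,0],[0,0,-0.1]],
  [[0.01,0.3,0],[0,0,-0.25]],
  [[0.02,0.45,0],[0,0,-0.4]],
  [[0.03,0.6,0],[0,0,-0.55]],
  [[0.03,0.75,0],[0,0,-0.7]],
  [[0.04,0.9,0],[0,0,-0.72]],
  [[0.04,0.95,0],[0,0,-0.72]],
  [[0.04,0.95,0],[0,0,-0.72]],
  [[0.04,0.95,0],[0,0,-0.72]],
  [[0.04,0.95,0],[0,0,-0.72]],
])

```text
time: 6.33
tool_pos: [0.4779, -0.1186, 0.277]
tcp_rot: [0.627, -3.076, -0.001]
wrist_force: [-0.6, -0.6, 0.3]
width: 0.095
grip_force: 28.3
```

```bash
python3 - <<'E'
from h import *
from workcell import bot
s=bot.read_state();print(s["time"],s["tool_pos"],s["width"],s["grip_force"],s["q"].round(2))
print(move(s,[.526,.1115,.28],down(np.radians(146))))
E
```

```text
6.3333 [ 0.47792076 -0.11857105  0.27702405] 0.09459859370406676 28.28854967840016 [-0.29 -0.11  1.92 -0.    1.33 -2.27]
(array([-0.537,  0.772, -0.012]), array([ 0.002, -0.003, -0.733]))
```

Call:
play_rows([
  [[-0.1,0.13,0],[0,0,-0.15]],
  [[-0.2,0.26,0],[0,0,-0.3]],
  [[-0.3,0.4,0],[0,0,-0.45]],
  [[-0.4,0.53,0],[0,0,-0.6]],
  [[-0.48,0.66,0],[0,0,-0.73]],
  [[-0.54,0.77,-0.01],[0,0,-0.73]],
  [[-0.54,0.77,-0.01],[0,0,-0.73]],
  [[-0.54,0.77,-0.01],[0,0,-0.73]],
  [[-0.54,0.77,-0.01],[0,0,-0.73]],
  [[-0.54,0.77,-0.01],[0,0,-0.73]],
])

```text
time: 7.17
tool_pos: [0.5276, 0.1099, 0.2806]
tcp_rot: [1.468, -2.776, 0.0]
wrist_force: [-0.1, -0.4, -0.2]
width: 0.092
grip_force: 28.3
```

```bash
python3 look.py w3
```

```text
7.1667 [0.5276 0.1099 0.2806] [ 1.468 -2.776  0.   ] 0.09169245384370185 [-0.07 -0.41 -0.23]
```

View pics/w3.png

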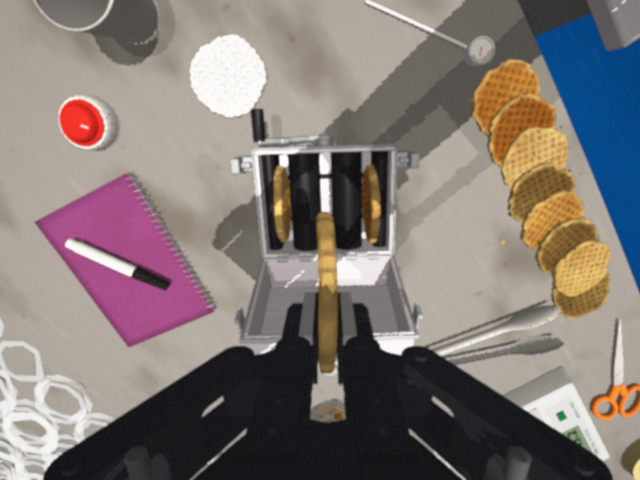

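The wrist view shows the case almost straight from above. The front rim is at row ~150 (columns 255–394), and the middle groove at column ~325 lies between the black ridges. The held waffle spans (325,213)–(328,370). The knob is at (258,125) and the side waffles at (282,205) and (372,205).

```bash
python3 - <<'E'
from h import *
c=dict(np.load("w3.npz"));g=cv2.cvtColor(c["image"],cv2.COLOR_RGB2GRAY)
for r in (160,170,180,200,225,240):
    b=(g[r,245:405]<60).astype(int);e=np.nonzero(np.diff(b))[0]+246;print(r,e)
for r in (165,200,235): print(r,g[r,244:272].tolist(),g[r,380:408].tolist())
for x in (270,300,350,385): print(x,g[138:166,x].tolist(), g[236:268,x].tolist())
E
```

```text
160 [262 267 270 278 289 318 332 361 372 388]
170 [263 268 271 274 289 318 332 361 376 388]
180 [264 269 271 273 289 301 308 319 332 346 348 362 365 368 379 387]
200 [266 273 291 320 333 364 365 370 381 387]
225 [268 275 293 316 335 361 366 370 381 386]
240 [269 280 294 317 336 361 378 386]
165 [217, 219, 227, 232, 225, 199, 163, 144, 175, 206, 220, 239, 251, 249, 211, 140, 114, 104, 70, 40, 34, 40, 48, 65, 77, 80, 65, 46] [32, 34, 33, 27, 23, 24, 32, 57, 78, 96, 112, 141, 169, 174, 154, 136, 131, 131, 132, 132, 129, 128, 127, 126, 127, 125, 115, 97]
200 [166, 163, 162, 162, 161, 155, 133, 111, 100, 95, 98, 109, 129, 136, 146, 171, 178, 152, 115, 97, 89, 65, 36, 27, 24, 31, 29, 32] [61, 34, 20, 19, 14, 24, 47, 73, 95, 106, 128, 155, 170, 162, 142, 128, 125, 129, 138, 146, 149, 148, 151, 152, 152, 151, 155, 156]
235 [102, 102, 102, 104, 103, 106, 107, 105, 105, 103, 103, 106, 102, 104, 106, 115, 132, 143, 165, 172, 154, 118, 98, 87, 66, 39, 18, 23] [48, 46, 38, 36, 32, 49, 73, 94, 123, 171, 224, 231, 221, 193, 172, 149, 136, 137, 135, 134, 136, 134, 134, 135, 137, 138, 141, 142]
270 [
[... 396 characters left out ...]
4, 38, 34] [22, 26, 27, 21, 20, 22, 20, 30, 25, 21, 21, 21, 23, 36, 68, 96, 121, 143, 156, 151, 135, 136, 146, 151, 149, 153, 165, 177, 176, 179, 175, 177]
350 [93, 94, 95, 93, 94, 94, 103, 119, 132, 141, 164, 184, 172, 137, 77, 37, 27, 27, 29, 25, 28, 29, 27, 27, 31, 28, 24, 21] [22, 19, 20, 17, 19, 23, 14, 18, 18, 22, 25, 36, 48, 73, 106, 155, 199, 212, 191, 184, 204, 221, 214, 204, 218, 234, 243, 246, 248, 250, 250, 250]
385 [85, 85, 85, 87, 84, 89, 97, 108, 117, 137, 147, 135, 106, 61, 25, 21, 16, 19, 22, 24, 22, 24, 24, 23, 25, 24, 24, 24] [46, 47, 50, 45, 49, 50, 51, 58, 57, 71, 91, 113, 123, 129, 164, 227, 245, 232, 195, 190, 224, 235, 237, 237, 237, 234, 224, 210, 190, 168, 151, 143]
```

```bash
python3 - <<'E'
from h import *
from workcell import bot
c=dict(np.load("w3.npz"))
L=onz(c,[(256.5,165),(260,200),(263,235)],.058);Rr=onz(c,[(393,165),(392,200),(391.3,235)],.058)
M=(L+Rr)/2;print(L.round(4),Rr.round(4),np.linalg.norm(L-Rr,axis=1))
for q in (L,Rr,M): print(np.degrees(np.arctan2(*(q[2]-q[0])[1::-1])))
G=onz(c,[(325,160),(325,170),(326.5,200)],.05);print("groove",G.round(4))
F=onz(c,[(300,148.5),(350,149)],.058);B=onz(c,[(300,254),(350,253)],.058)
print(F.round(4),B.round(4),np.linalg.norm(F.mean(0)-B.mean(0)));ctr=(F.mean(0)+B.mean(0))/2
print("ctr front/back",ctr,"front dir",np.degrees(np.arctan2(*(F[1]-F[0])[1::-1])))
yaw=np.radians(56);print("M-line offset from ctr in case y:",(M-ctr)[:,:2]@[-np.sin(yaw),np.cos(yaw)])
S=dict(np.load("scene0.npz"))
for z in(0,): print(onz(S,[(305.1,327),(276.3,280.3)],.058).round(4))
# held waffle in tool frame: plane & ends
hsv=cv2.cvtColor(c["image"],cv2.COLOR_RGB2HSV);m=cv2.inRange(hsv,(8,90,60),(28,255,255))
y,x=np.nonzero(m[212:375,312:345]);y+=212;x+=312
for r in (220,260,300,340): print(r,x[y==r].mean())
s=bot.read_state();T=tool(s);th=np.linspace(-1,4.2,80)
for dx in (-.004,0,.004):
  P=np.array([(T@[dx+.043*np.cos(t),0,.0175-.043*np.sin(t),1])[:3] for t in th]);r=proj(c,P);print(dx,r[:,1].min(),r[:,1].max(),r[:,0].mean(),y.min(),y.max())
E
```

```text
[[0.5655 0.0324 0.058 ]
 [0.5854 0.0642 0.058 ]
 [0.6072 0.0978 0.058 ]] [[0.4467 0.1132 0.058 ]
 [0.4668 0.1449 0.058 ]
 [0.488  0.1789 0.058 ]] [0.143726   0.14347411 0.1442309 ]
57.444010134296335
57.81725863898032
57.630630815842935
groove [[0.5035 0.0694 0.05  ]
 [0.5095 0.0782 0.05  ]
 [0.5267 0.1063 0.05  ]]
[[0.5178 0.0445 0.058 ]
 [0.4752 0.0741 0.058 ]] [[0.5862 0.1398 0.058 ]
 [0.5382 0.1709 0.058 ]] 0.11630277672232617
ctr front/back [0.52935315 0.10733128 0.058     ] front dir 145.20052445496594
M-line offset from ctr in case y: [-9.74042075e-06  1.11289762e-03  2.19729892e-03]
[[0.4297 0.1022 0.058 ]
 [0.5559 0.0222 0.058 ]]
220 324.5
260 327.0
300 327.5
340 327.0
-0.004 218.29935111793068 388.7176827906329 328.11637667846674 212 371
0 210.78434357329365 382.0749459624326 328.1274040384575 212 371
0.004 203.0462824967826 375.3107321429637 328.13858590633464 212 371
```

```bash
python3 - <<'E'
from h import *
from workcell import bot
s=bot.read_state()
print(move(s,[.5283,.108,.13],down(np.radians(147.6))))
E
```

```text
(array([ 0.004, -0.007,  0.603]), array([ 0.   , -0.001, -0.041]))
```

Call:
play_rows([
  [[0,-0.01,0.12],[0,0,-0.04]],
  [[0,-0.01,0.24],[0,0,-0.04]],
  [[0,-0.01,0.36],[0,0,-0.04]],
  [[0,-0.01,0.48],[0,0,-0.04]],
  [[0,-0.01,0.55],[0,0,-0.04]],
  [[0,-0.01,0.6],[0,0,-0.04]],
  [[0,-0.01,0.6],[0,0,-0.04]],
  [[0,-0.01,0.6],[0,0,-0.04]],
  [[0,-0.01,0.6],[0,0,-0.04]],
])

```text
time: 7.97
tool_pos: [0.531, 0.1101, 0.1328]
tcp_rot: [-1.513, 2.75, -0.001]
wrist_force: [0.0, -0.6, 0.7]
width: 0.093
grip_force: 28.3
```

```bash
python3 look.py w4; python3 - <<'E'
from h import *
from workcell import bot
s=bot.read_state();print(move(s,[.5283,.108,.07],down(np.radians(147.6))))
c=dict(np.load("w4.npz"));g=cv2.cvtColor(c["image"],cv2.COLOR_RGB2GRAY)
for r in range(20,240,20):
    b=(g[r,200:450]<60).astype(int);e=np.nonzero(np.diff(b))[0]+201;print(r,e)
y=np.radians(57.6);C=np.array([.5283,.108,0]);ax=np.array([np.cos(y),np.sin(y),0]);ay=np.array([-ax[1],ax[0],0])
print(proj(c,[C+ax*x+ay*v+[0,0,.05] for x in(-.05,-.03,0) for v in(-.0065,.0065)]))
E
```

```text
7.9667 [0.531  0.1101 0.1328] [-1.513e+00  2.750e+00 -1.000e-03] 0.09322409797178902 [ 0.   -0.61  0.69]
(array([0.015, 0.006, 0.253]), array([-0.004,  0.003,  0.001]))
20 []
40 []
60 []
80 []
100 [203 209 218 224]
120 [205 211 218 226]
140 [207 214 219 228]
160 []
180 [230 237 243 259 273 321 339 387 401 430]
200 [232 239 272 294 302 322 335 388 414 428]
220 [233 241 274 316 339 387 420 426]
[[320.12744456 172.84294129]
 [340.0614568  172.8696674 ]
 [320.29867506 202.8774793 ]
 [339.68568281 202.90568709]
 [320.54574143 244.95558311]
 [339.14668086 244.98571733]]
```

View pics/w4.png

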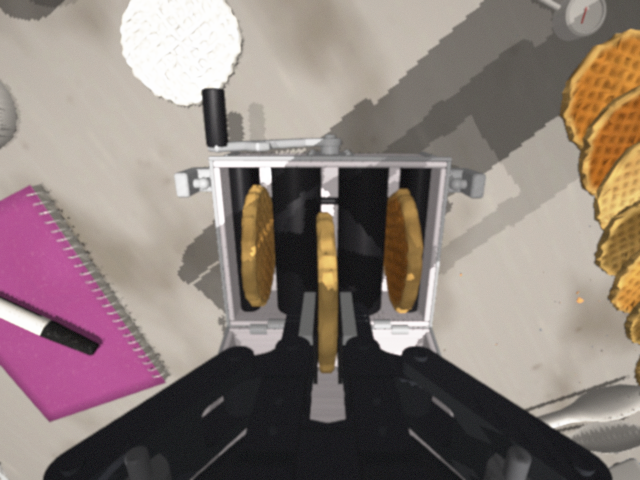

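The groove mouth spans columns 321–339 at row 180, as predicted for the measured centre. The waffle is at column 327, between the side waffles at (257,245) and (404,250).

Call:
play_rows([
  [[0,0,0],[0,0,0]],
  [[0,0,0],[0,0,0]],
  [[0,0,0],[0,0,0]],
])

```text
time: 8.27
tool_pos: [0.5304, 0.1106, 0.1322]
tcp_rot: [-1.515, 2.75, -0.001]
wrist_force: [-0.1, 0.2, 0.0]
width: 0.091
grip_force: 28.3
```

```bash
python3 - <<'E'
from h import *
from workcell import bot
s=bot.read_state();print(s["tool_pos"],move(s,[.5283,.108,.07],down(np.radians(147.6))))
E
```

```text
[0.53038683 0.11057841 0.13218731] (array([0.014, 0.002, 0.249]), array([-0.002,  0.002,  0.002]))
```

Call:
play_rows([
  [[0.014,0.003,0.05],[0,0,0]],
  [[0.014,0.003,0.1],[0,0,0]],
  [[0.014,0.003,0.14],[0,0,0]],
  [[0.014,0.003,0.17],[0,0,0]],
  [[0.014,0.003,0.2],[0,0,0]],
  [[0.014,0.003,0.22],[0,0,0]],
  [[0.014,0.003,0.235],[0,0,0]],
  [[0.014,0.003,0.235],[0,0,0]],
  [[0.014,0.003,0.235],[0,0,0]],
  [[0.014,0.003,0.235],[0,0,0]],
])

```text
time: 9.1
tool_pos: [0.5271, 0.1079, 0.0724]
tcp_rot: [1.516, -2.752, -0.0]
wrist_force: [0.3, -0.1, 0.7]
width: 0.094
grip_force: 28.1
```

Call:
play_rows([
  [[0,0,0.004],[0,0,0]],
  [[0,0,0.008],[0,0,0]],
  [[0,0,0.012],[0,0,0]],
  [[0,0,0.012],[0,0,0]],
  [[0,0,0.012],[0,0,0]],
])

```text
time: 9.52
tool_pos: [0.5287, 0.1085, 0.0707]
tcp_rot: [-1.514, 2.749, -0.001]
wrist_force: [1.5, 1.8, 5.1]
width: 0.091
grip_force: 28.7
```

Call:
play_rows([
  [[0,0,0],[0,0,0]],
  [[0,0,0],[0,0,0]],
  [[0,0,0],[0,0,0]],
  [[0,0,0],[0,0,0]],
  [[0,0,0],[0,0,0]],
], claw=-0.3)

```text
time: 9.93
tool_pos: [0.5266, 0.1076, 0.0688]
tcp_rot: [1.515, -2.751, -0.0]
wrist_force: [0.2, -0.2, 0.2]
width: 0.351
grip_force: 0.0
```

Call:
play_rows([
  [[0,0,-0.06],[0,0,0]],
  [[0,0,-0.15],[0,0,0]],
  [[0,0,-0.3],[0,0,0]],
  [[0,0,-0.45],[0,0,0]],
  [[0,0,-0.6],[0,0,0]],
  [[0,0,-0.7],[0,0,0]],
  [[0,0,-0.7],[0,0,0]],
  [[0,0,-0.7],[0,0,0]],
  [[0,0,-0.7],[0,0,0]],
])

```text
time: 10.68
tool_pos: [0.5265, 0.1077, 0.2433]
tcp_rot: [1.515, -2.751, -0.001]
wrist_force: [-0.2, -0.0, 0.1]
width: 0.349
grip_force: 0.0
```

```bash
python3 look.py w5; python3 - <<'E'
from workcell import cams
import cv2,numpy as np
a=cv2.imread("pics/w5.png")
c=cams.read_camera("side")["image"][:,:,::-1];s=cams.read_camera("scene")["image"][:,:,::-1]
h=np.zeros((600,800,3),np.uint8);h[:360,:480]=cv2.resize(a,(480,360))
h[:240,480:]=cv2.resize(s[255:365,180:327],(320,240),interpolation=3)
h[240:480,480:]=cv2.resize(c[240:340,200:333],(320,240),interpolation=3)
h[360:600,:320]=cv2.resize(a[100:280,200:440],(320,240),interpolation=3)
cv2.imwrite("pics/m5.png",h)
E
```

```text
10.6833 [0.5265 0.1077 0.2433] [ 1.515e+00 -2.751e+00 -1.000e-03] 0.34906243834036776 [-0.16 -0.01  0.14]
```

View pics/m5.png

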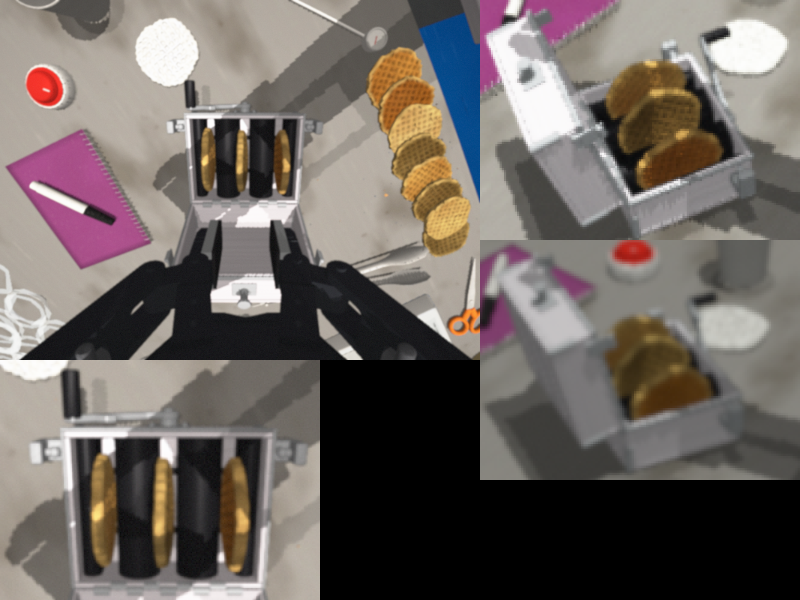

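The mosaic shows the third waffle upright in the middle groove, parallel to and between its neighbours. Cropped in the wrist view, they sit at columns 103, 162 and 236. The lid is still leaning back with the path clear, so the next step is to estimate the lid angle and plan the closing arc.

```bash
cat >> h.py <<'E'
YAW=np.radians(57.6);CASE=np.array([.5283,.108,0]);RC=np.c_[[np.cos(YAW),np.sin(YAW),0],[-np.sin(YAW),np.cos(YAW),0],[0,0,1]]
def w2c(p): return (np.asarray(p)-CASE)@RC
def c2w(p): return np.asarray(p)@RC.T+CASE
E
python3 - <<'E'
from h import *
from workcell import bot
S=dict(np.load("scene0.npz"))
o,d=rays(S,[(202,287.5)]);o=w2c(o);d=d[0]@RC;p=o-d*o[1]/d[1];v=p-[.06,0,.058]
print("stud at",p,"dist",np.hypot(v[0],v[2]),np.hypot(.13,.022)); print("theta",np.arctan2(v[2],-v[0])-np.arctan2(-.022,.13)*-1, np.arctan2(v[2],-v[0]))
s=bot.read_state();print(w2c(s["tool_pos"]).round(4),s["q"].round(2)); print(move(s,c2w([.18,0,.243]),down(YAW+np.pi/2)))
for th in (2,1.9,1.75,1.57,1.3,1.1,.9,.7,.5,.3,.15,.1,.05):
    f=np.array([-np.cos(th),np.sin(th)]);u=np.array([np.sin(th),np.cos(th)])
    P=np.array([.06,.058])+.09*f+.046*u+[.011,0]; print(th,P.round(3),(P-[.18,.14]).round(4)/.25*[-1,-1])
E
```

```text
stud at [0.11116394 0.         0.17622168] dist 0.1288181485707108 0.13184839779079607
theta 1.811595492583733 1.9792379304149488
[-0.0017  0.0019  0.2419] [ 0.16 -0.    1.88 -0.    1.26 -2.42]
(array([-0.727, -0.009, -0.006]), array([ 0.004, -0.004,  0.002]))
2 [0.15  0.121] [0.1188 0.0772]
1.9 [0.144 0.128] [0.1456 0.0468]
1.75 [0.132 0.138] [0.1908 0.0064]
1.57 [0.117 0.148] [ 0.2524 -0.032 ]
1.3 [0.091 0.157] [ 0.3552 -0.068 ]
1.1 [0.071 0.159] [ 0.4352 -0.0764]
0.9 [0.051 0.157] [ 0.5156 -0.0684]
0.7 [0.032 0.151] [ 0.5928 -0.0448]
0.5 [0.014 0.142] [ 0.6636 -0.006 ]
0.3 [-0.001  0.129] [0.7256 0.046 ]
0.15 [-0.011  0.117] [0.7644 0.0924]
0.1 [-0.014  0.113] [0.776  0.1088]
0.05 [-0.017  0.108] [0.7864 0.1264]
```

Call:
play_rows([
  [[-0.1,-0.01,0],[0,0,0]],
  [[-0.25,-0.01,0],[0,0,0]],
  [[-0.4,-0.01,0],[0,0,0]],
  [[-0.55,-0.01,0],[0,0,0]],
  [[-0.7,-0.01,0],[0,0,0]],
  [[-0.73,-0.01,0],[0,0,0]],
  [[-0.73,-0.01,0.1],[0,0,0]],
  [[-0.73,-0.01,0.25],[0,0,0]],
  [[-0.73,-0.01,0.37],[0,0,0]],
  [[-0.73,-0.01,0.41],[0,0,0]],
  [[-0.73,-0.01,0.41],[0,0,0]],
  [[-0.73,-0.01,0.41],[0,0,0]],
  [[-0.73,-0.01,0.41],[0,0,0]],
  [[-0.73,-0.01,0.41],[0,0,0]],
], claw=-1)

```text
time: 12.0
tool_pos: [0.6287, 0.2612, 0.1449]
tcp_rot: [-1.513, 2.748, -0.001]
wrist_force: [-0.1, 0.1, 0.7]
width: 0.001
grip_force: 0.0
```

```bash
python3 - <<'E'
from h import *
from workcell import bot
s=bot.read_state();print(w2c(s["tool_pos"]).round(4),s["wrist_force"],s["width"])
E
```

```text
[ 0.1832 -0.0026  0.1449] [-0.11973035  0.11195842  0.7458619 ] 0.0007395683161562363
```

Call:
play_rows([
  [[0.08,0,0],[0,0,0]],
  [[0.15,0,0],[0,0,0]],
  [[0.2,0,0],[0,0,0]],
  [[0.25,0,-0.01],[0,0,0]],
  [[0.29,0,-0.025],[0,0,0]],
  [[0.33,0,-0.04],[0,0,0]],
  [[0.37,0,-0.05],[0,0,0]],
  [[0.37,0,-0.05],[0,0,0]],
])

```text
time: 12.67
tool_pos: [0.5777, 0.1814, 0.1564]
tcp_rot: [-1.513, 2.751, -0.002]
wrist_force: [1.1, 0.6, 1.9]
width: 0.001
grip_force: 1.0
```

```bash
python3 - <<'E'
from h import *
from workcell import bot
s=bot.read_state();print(w2c(s["tool_pos"]).round(4),s["wrist_force"]@RC)
E
```

```text
[ 0.0884 -0.0024  0.1564] [ 1.07278751 -0.61711713  1.86933056]
```

Call:
play_rows([
  [[0.035,0,-0.005],[0,0,0]],
  [[0.07,0,-0.01],[0,0,0]],
  [[0.11,0,-0.005],[0,0,0]],
  [[0.15,0,0],[0,0,0]],
  [[0.19,0,0.01],[0,0,0]],
  [[0.23,0,0.025],[0,0,0]],
  [[0.265,0,0.04],[0,0,0]],
  [[0.3,0,0.06],[0,0,0]],
  [[0.33,0,0.085],[0,0,0]],
  [[0.36,0,0.11],[0,0,0]],
  [[0.385,0,0.135],[0,0,0]],
  [[0.4,0,0.155],[0,0,0]],
  [[0.4,0,0.155],[0,0,0]],
  [[0.4,0,0.155],[0,0,0]],
])

```text
time: 13.83
tool_pos: [0.5231, 0.0978, 0.1147]
tcp_rot: [1.514, -2.75, -0.001]
wrist_force: [0.4, 0.2, 0.2]
width: 0.002
grip_force: 0.0
```

```bash
python3 - <<'E'
from h import *
from workcell import bot
s=bot.read_state();print(w2c(s["tool_pos"]).round(4),s["wrist_force"]@RC)
E
```

```text
[-0.0114 -0.001   0.1147] [ 0.41538634 -0.24046557  0.19484877]
```

Call:
play_rows([
  [[0,0,-0.05],[0,0,0]],
  [[0.05,0,-0.1],[0,0,0]],
  [[0.13,0,-0.1],[0,0,0]],
  [[0.13,0,-0.1],[0,0,0]],
  [[0.13,0,-0.05],[0,0,0]],
  [[0.13,0,0],[0,0,0]],
  [[0.13,0,0.02],[0,0,0]],
  [[0.13,0,0.03],[0,0,0]],
  [[0.13,0,0.04],[0,0,0]],
  [[0.13,0,0.04],[0,0,0]],
  [[0.13,0,0.04],[0,0,0]],
])

```text
time: 14.75
tool_pos: [0.5063, 0.071, 0.1051]
tcp_rot: [1.516, -2.751, -0.001]
wrist_force: [-0.9, -0.5, 0.3]
width: -0.003
grip_force: 0.0
```

Call:
play_rows([
  [[0,0,0.008],[0,0,0]],
  [[0,0,0.012],[0,0,0]],
  [[0,0,0.016],[0,0,0]],
  [[0,0,0.016],[0,0,0]],
])

```text
time: 15.08
tool_pos: [0.507, 0.0709, 0.1039]
tcp_rot: [-1.515, 2.751, 0.0]
wrist_force: [-4.8, 0.5, 13.3]
width: -0.0
grip_force: 6.7
```

Call:
play_rows([
  [[0,0,0.008],[0,0,0]],
  [[0,0,0.016],[0,0,0]],
  [[0,0,0.016],[0,0,0]],
])

```text
time: 15.33
tool_pos: [0.5072, 0.0709, 0.1036]
tcp_rot: [-1.516, 2.751, 0.0]
wrist_force: [-16.4, -1.9, 36.6]
width: -0.001
grip_force: 18.4
```

Call:
play_rows([
  [[0,0,-0.05],[0,0,0]],
  [[0,0,-0.15],[0,0,0]],
  [[0,0,-0.28],[0,0,0]],
  [[0,0,-0.28],[0,0,0]],
  [[0,0,-0.28],[0,0,0]],
  [[0,0,-0.28],[0,0,0]],
])

```text
time: 15.83
tool_pos: [0.5066, 0.0707, 0.1677]
tcp_rot: [-1.515, 2.751, -0.0]
wrist_force: [-0.5, 0.7, -1.0]
width: -0.002
grip_force: 0.0
```

```bash
python3 look.py w6; python3 - <<'E'
from h import *
from workcell import bot
s=bot.read_state();t=w2c(s["tool_pos"]);print(t.round(4),s["q"].round(2))
for n in ("w3","w4"):
    c=dict(np.load(n+".npz"));g=cv2.cvtColor(c["image"],cv2.COLOR_RGB2GRAY)
    x0,x1,y0,y1={"w3":(245,272,100,142),"w4":(195,232,80,150)}[n]
    m=(g[y0:y1,x0:x1]<55).astype(np.uint8);nl,l,st,ce=cv2.connectedComponentsWithStats(m);k=1+st[1:,4].argmax();print(st[k],ce[k]+[x0,y0])
    q=ce[k]+[x0,y0]
    o,d=rays(c,[q]);o=w2c(o);d=d[0]@RC;p=o+d*(-.085-o[0])/d[0];
    for a in np.arange(.5,1.4,.1):
        Y=-.009*np.cos(a)-.082*np.sin(a);Z=.028+.082*np.cos(a)-.009*np.sin(a)
        pp=proj(c,[c2w([-.085,Y,Z])])[0]; print(n,round(a,2),round(Y,3),round(Z,3),(pp-q).round(1))
E
```

```text
15.8333 [0.5066 0.0707 0.1677] [-1.515  2.751 -0.   ] -0.001891755156258548 [-0.53  0.66 -1.03]
[-0.0436 -0.0011  0.1667] [ 0.09  0.    2.02  0.    1.12 -2.49]
[  7  10  13  31 203] [258.20689655 125.86206897]
w3 0.5 -0.047 0.096 [12.9 -2.7]
w3 0.6 -0.054 0.091 [ 6.7 -2.4]
w3 0.7 -0.06 0.085 [ 1.5 -2.2]
w3 0.8 -0.065 0.079 [-2.9 -2. ]
w3 0.9 -0.07 0.072 [-6.3 -1.8]
w3 1.0 -0.074 0.065 [-8.8 -1.6]
w3 1.1 -0.077 0.057 [-10.4  -1.5]
w3 1.2 -0.08 0.049 [-11.2  -1.4]
w3 1.3 -0.081 0.041 [-11.1  -1.4]
[ 23  10  10  56 383] [221.60052219 118.94255875]
w4 0.5 -0.047 0.096 [14.  -4.1]
w4 0.6 -0.054 0.091 [ 3.8 -3.8]
w4 0.7 -0.06 0.085 [-4.4 -3.5]
w4 0.8 -0.065 0.079 [-10.6  -3.2]
w4 0.9 -0.07 0.072 [-15.1  -2.9]
w4 1.0 -0.074 0.065 [-17.7  -2.6]
w4 1.1 -0.077 0.057 [-18.8  -2.4]
w4 1.2 -0.08 0.049 [-18.5  -2.1]
w4 1.3 -0.081 0.041 [-16.8  -1.9]
```

View pics/w6.png

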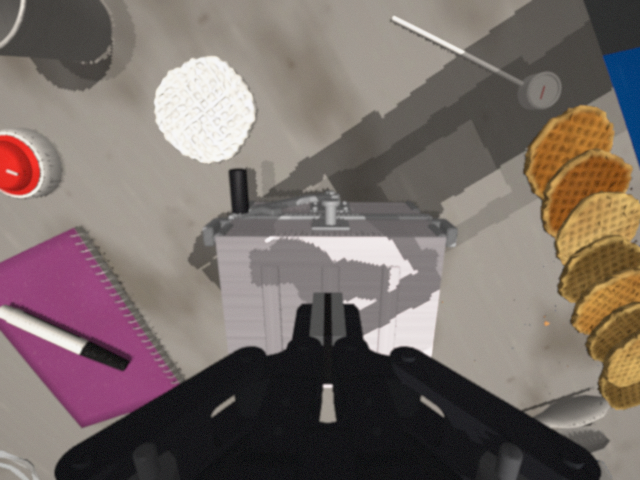

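The lid is flat and shut, with the stud at (331,208). The knob stands at (238,190), which gives a hook angle of about 0.74. The wrist joint is near its limit, so I'll turn the tool by 90° before pushing the knob.

Call:
play_rows([
  [[0,0,0],[0,0,1]],
  [[0,0,0],[0,0,1]],
  [[0,0,0],[0,0,1]],
  [[0,0,0],[0,0,1]],
  [[0,0,0],[0,0,1]],
  [[0,0,0],[0,0,1]],
  [[0,0,0],[0,0,1]],
])

```text
time: 16.47
tool_pos: [0.5052, 0.0705, 0.1655]
tcp_rot: [0.338, -3.12, -0.0]
wrist_force: [0.8, 0.2, -0.5]
width: 0.003
grip_force: 0.0
```

Call:
play_rows([
  [[0,0,0],[0,0,1]],
  [[0,0,0],[0,0,1]],
  [[0,0,0],[0,0,1]],
  [[0,0,0],[0,0,1]],
  [[0,0,0],[0,0,1]],
  [[0,0,0],[0,0,1]],
  [[0,0,0],[0,0,1]],
  [[0,0,0],[0,0,1]],
])

```text
time: 17.13
tool_pos: [0.5053, 0.0705, 0.1656]
tcp_rot: [-0.875, -3.014, 0.002]
wrist_force: [-0.1, -0.1, 0.1]
width: -0.003
grip_force: 0.0
```

```bash
python3 - <<'E'
from h import *
from workcell import bot
s=bot.read_state();print(w2c(s["tool_pos"]).round(4),s["q"].round(2)); print(move(s,c2w([-.092,-.105,.165]),down(YAW)))
E
```

```text
[-0.044  -0.0006  0.1656] [ 0.09  0.01  2.02  0.    1.12 -0.92]
(array([-0.417, -0.192,  0.002]), array([-0.003, -0.004,  0.001]))
```

Call:
play_rows([
  [[-0.12,-0.06,0],[0,0,0]],
  [[-0.24,-0.12,0],[0,0,0]],
  [[-0.36,-0.18,0],[0,0,0]],
  [[-0.42,-0.19,0],[0,0,0]],
  [[-0.42,-0.19,0.05],[0,0,0]],
  [[-0.42,-0.19,0.2],[0,0,0]],
  [[-0.42,-0.19,0.34],[0,0,0]],
  [[-0.42,-0.19,0.39],[0,0,0]],
  [[-0.42,-0.19,0.39],[0,0,0]],
  [[-0.42,-0.19,0.39],[0,0,0]],
  [[-0.42,-0.19,0.39],[0,0,0]],
])

```text
time: 18.05
tool_pos: [0.5711, -0.0252, 0.0716]
tcp_rot: [0.872, 3.016, 0.001]
wrist_force: [0.3, 0.0, 0.6]
width: 0.004
grip_force: 0.0
```

```bash
python3 - <<'E'
from h import *
from workcell import bot
s=bot.read_state();print(w2c(s["tool_pos"]).round(4),s["wrist_force"]@RC)
E
```

```text
[-0.0896 -0.1075  0.0716] [ 0.16324347 -0.24103694  0.58634774]
```

Call:
play_rows([
  [[0.05,0,0],[0,0,0]],
  [[0.1,0,0],[0,0,0]],
  [[0.14,0,-0.02],[0,0,0]],
  [[0.18,0,-0.04],[0,0,0]],
  [[0.22,0,-0.06],[0,0,0]],
  [[0.25,0,-0.08],[0,0,0]],
  [[0.28,0,-0.09],[0,0,0]],
  [[0.28,0,-0.09],[0,0,0]],
  [[0.28,0,-0.09],[0,0,0]],
])

```text
time: 18.8
tool_pos: [0.5099, 0.0121, 0.0925]
tcp_rot: [-0.873, -3.017, 0.0]
wrist_force: [0.9, 0.3, 0.1]
width: -0.0
grip_force: 0.0
```

```bash
python3 - <<'E'
from h import *
from workcell import bot
s=bot.read_state();print(w2c(s["tool_pos"]).round(4),s["wrist_force"]@RC)
E
```

```text
[-0.0908 -0.0358  0.0925] [ 0.72976712 -0.54563671  0.12373277]
```

Call:
play_rows([
  [[0.01,0,0],[0,0,0]],
  [[0.02,0,0],[0,0,0]],
  [[0.03,0,0],[0,0,0]],
  [[0.036,0,0],[0,0,0]],
  [[0.036,0,0],[0,0,0]],
])

```text
time: 19.22
tool_pos: [0.5028, 0.0166, 0.0923]
tcp_rot: [-0.874, -3.017, 0.0]
wrist_force: [0.0, -0.1, 0.0]
width: -0.003
grip_force: 0.0
```

```bash
python3 - <<'E'
from h import *
from workcell import bot
s=bot.read_state();print(w2c(s["tool_pos"]).round(4),s["wrist_force"]@RC)
E
```

```text
[-0.0908 -0.0274  0.0923] [-0.09674867 -0.09054312  0.04607977]
```

Call:
play_rows([
  [[0.008,0,0],[0,0,0]],
  [[0.012,0,0],[0,0,0]],
  [[0.012,0,0],[0,0,0]],
  [[0.012,0,0],[0,0,0]],
])

```text
time: 19.55
tool_pos: [0.501, 0.0179, 0.0926]
tcp_rot: [0.874, 3.017, -0.0]
wrist_force: [2.4, -1.7, -0.9]
width: -0.002
grip_force: 1.4
```

Call:
play_rows([
  [[0.008,0,0],[0,0,0]],
  [[0.012,0,0],[0,0,0]],
  [[0.012,0,0],[0,0,0]],
  [[0.012,0,0],[0,0,0]],
])

```text
time: 19.88
tool_pos: [0.5002, 0.0185, 0.0929]
tcp_rot: [0.872, 3.013, -0.001]
wrist_force: [6.7, -6.0, -5.8]
width: 0.004
grip_force: 4.6
```

```bash
python3 - <<'E'
from h import *
from workcell import bot
s=bot.read_state();print(w2c(s["tool_pos"]).round(4),s["wrist_force"]@RC)
E
```

```text
[-0.0906 -0.0242  0.0929] [-1.50729164 -8.85921252 -5.76666893]
```

The force rises to 9 N at the expected stop, so the hook is against the stud. I'll back off and check.

Call:
play_rows([
  [[-0.05,0,0],[0,0,0]],
  [[-0.15,0,0],[0,0,0]],
  [[-0.15,0,-0.1],[0,0,0]],
  [[-0.15,0,-0.25],[0,0,0]],
  [[-0.15,0,-0.4],[0,0,0]],
  [[-0.15,0,-0.5],[0,0,0]],
  [[-0.15,0,-0.5],[0,0,0]],
  [[-0.15,0,-0.5],[0,0,0]],
])

```text
time: 20.55
tool_pos: [0.5311, -0.0003, 0.2197]
tcp_rot: [0.874, 3.014, 0.002]
wrist_force: [1.0, -0.3, -1.3]
width: -0.003
grip_force: 0.0
```

```bash
python3 look.py w7; python3 - <<'E'
from h import *
from workcell import bot,cams
c=dict(np.load("w7.npz"));print(proj(c,[c2w([x,-.009,.11]) for x in(-.1,-.086,-.07)]),proj(c,[c2w([-.07,0,.08])]))
S=cams.read_camera("scene");s=S["image"][:,:,::-1]
print(proj(S,[c2w([x,-.009,.11]) for x in(-.1,-.07)]))
h=np.zeros((480,800,3),np.uint8);h[:360,:480]=cv2.resize(c["image"][:,:,::-1],(480,360));h[:300,480:]=cv2.resize(s[240:365,200:333],(320,300),interpolation=3)
cv2.imwrite("pics/m7.png",h)
E
```

```text
20.55 [ 5.311e-01 -3.000e-04  2.197e-01] [8.740e-01 3.014e+00 2.000e-03] -0.003069028016764147 [ 1.04 -0.35 -1.25]
[[313.89174267 168.79733089]
 [333.12751457 168.81924327]
 [355.09792802 168.86664323]] [[352.4307226  152.71604659]]
[[304.3547823  274.17301739]
 [291.27939511 278.77199772]]
```

View pics/m7.png

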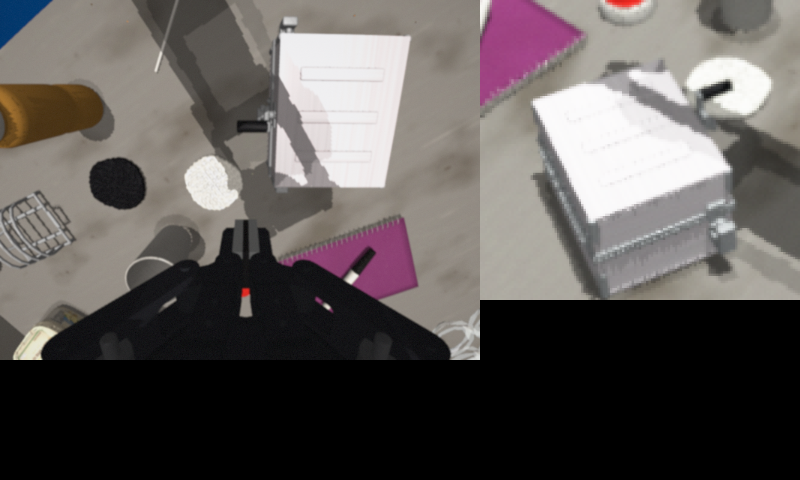

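The lid is flat and shut. The knob is at wrist pixel (337,169), against a predicted home row of 168.8, so the hook is home. The cup and syrup bottle are standing, and the arm is clear.

```bash
python3 -c "
from workcell import bot
print(bot.finish_job())"
```

```text
the job is handed in; nothing more can be done
None
```

I handed the job in at about 20.6 s on the robot clock: the waffle stands in the middle groove, the lid is pressed shut and the hook rests against the stud. The cup and syrup bottle were still standing in the last picture and the arm never went near the oil bottle; I was not shown the judge's verdict.

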